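# Shut the tea-corner boxes

### The arm

A 7-joint arm with a two-finger parallel gripper is mounted at the origin on a cart in front of the work surface, level with it; the furniture and walls round the work are solid. World frame = base frame: x ahead of the robot, y to its left, z up, the work surface at z = 0. Lengths are in mm, angles in rad, forces in N, time in s.
With the tool pointing down it reaches from about 425 to 950 mm from the base axis. Payload 4.7 kg.
Tool frame: the origin (TCP) lies between the finger pads; the fingertips stand nose_length ahead of it and the grasp point (between the pads) lies 3 mm ahead of it (nose_length is the distance from the TCP to the fingertips, in mm); z points along the fingers, y is the line along which they close (so a half turn about z gives the same grasp; the last joint's range is limited). The gripper opens to 85 mm and grips with 20 to 120 N. Pads are 22 mm wide; open, the fingers measure 114 mm over their backs; the gripper's body (76 mm by 85 mm) begins 54 mm behind the grasp point. The pads swing forward as they close: fully open they stand 13 mm farther back than shut.
Start: joints at [-1.371, 0.469, -0.049, 1.532, 0.024, 1.141, -0.082], TCP at [153.053, 657.435, 253.335] pointing down, gripper open.
Joint ranges: [-2.59, 2.59], [-0.33, 1.99], [-1.39, 1.29], [0.1, 2.45], [-1.04, 4.18], [0.21, 1.99], [-2.66, 2.66]. Speed limits (rad/s): [2.57, 2.57, 3.14, 3.14, 3.14, 3.14, 3.14].

### API

Orientations are given as a unit quaternion [x, y, z, w].
In Python, from plant import * gives the robot as it stands.
- The arm moves only by the shell command python3 -m pendant 'ROWS' [FORCE]. ROWS is JSON, a list that holds one entry, the list of rows, each a list of 5 numbers: the shift along the world's x, y, z in mm, then the turn about the world's z in rad, then the gripper's target within -1 to 1 (shut at 1, half-way at 0, fully open at -1). In form: [[[tx, ty, tz, roll, hand], ...]]. A call has 1 to 5 rows; each row shifts and turns the commanded pose from where the row before left it; what a row does not reach is not made up. A row lasts 1/8 s, in which the tool goes at most 62.5 mm and 10.7 degrees, less where a joint would pass 70% of its speed; a pose out of reach is approached as far as the arm can. A call with a gripper value outside its range is refused whole. The fingers move at their own pace and stop on an object; FORCE is the grip in N (left out, the last holds). Time passes only in rows, so rows that do not move let the fingers close. It gives the time, the measured TCP pose, the force, the opening and the grip force at its end, in the units of the state.
- get_state(): the state, without advancing time (a new reading comes with each control period).
- camera(name): name is "scene" or "top"; returns a dict with "frame" (480x640x3 uint8, blue, green, red), "z_map" (480x640 float32, mm along the optical axis (not along the pixel's ray), 0 where there is no reading), "K" (3x3 intrinsics, pixels), "k1" (the pictures are not rectified: a ray, as slopes to the right and down, at radius r is drawn at 1 + k1 r^2 times it, then the intrinsics apply), "rvec" (rotation vector, rad) and "tvec" (3), from world to camera coordinates, as OpenCV has them. Camera axes: x right, y down, z forward; pixel columns grow to the right and rows downward; lengths in mm; the calibration is good to about 2 mm. A picture is of the moment at which its call begins.
- close_job(): hands the job in; it is judged then, once.
Trained networks look in the newest picture that a camera, given by its name, has taken for a name from the list of things; names that differ only in an ending like _2 or _b are one class to them, and where a whole thing is asked for, a point or a joint stands for the part that bears it (a point fixed in the world has none). Each returns a list of dicts, best first, with "conf" (0 to 1); they miss things now and then, are a little off and sometimes report something else, mostly with a low value. They report only what shows in the picture. A call takes as long as a camera call.
- look_for(camera, label): "bbox" ([centre column, centre row, width, height] in pixels, round what is visible of it).
The state is a dict: "time_s": time; "joints": joint angles; "qd": joint speeds; "tau": joint torques, N m; "tcp_pos": TCP position; "orientation": TCP orientation; "wrist_force": force on the tool from outside, world axes, zero at the start; "wrist_torque": the same for the moment, N m; "width": finger opening in mm; "grasp_force": force on a finger pad.
Only numpy, scipy, OpenCV 4.12 (cv2) and the standard library are available. Lean on these libraries where they do the work, as an engineer would, in place of code of your own. Each camera call takes 0.05 s, during which the arm holds its last target. There are 200 camera calls.

### The job

Shut the two low wooden boxes on the worktop with the fingertips: push the open drawer of the one fully home and push the raised lid of the other down until it lies flat. Pick nothing up, do not shove the boxes out of their places, leave the egg timer, mug, creamer and sachet that stand around them alone, and take the hand clear of everything when done.

Things in the scene. Friction and masses are not known exactly. Their poses are not given: they have to be found in the camera images.
- drawer_box: low plain wooden box with one drawer, 140 deep (x) x 150 wide (y) x 70 mm high, standing loose on rubber feet, about 1.4 kg. It stands to the right of the lid box, turned by -0.5 to 0.05 rad (clockwise from above, its front toward the robot). Origin: centre of its underside, on the worktop; -x is its front (toward the robot), z up. Pushed harder than about 7 N the whole box slides.
- drawer_front (a point): point on the outer front face of the drawer, half-way across, 30 mm above the worktop; axes as drawer_box (-x points out of the face). The face is a flat panel 150 mm wide, 6 to 68 mm above the worktop, 10 mm thick, standing 10 mm before the case when shut; in its top edge a finger notch 44 mm wide reaches down to 56 mm above the worktop. Two sachets lie loose in the tray behind it.
- drawer (a joint): how far the drawer is open, m: 0 = fully home, up to 0.1; starts at 0.040 to 0.085. It slides along the box's own x (pushing the front to its +x shuts it) and takes 1 to 2 N; it stays where it is left.
- lid_box: low plain wooden box of the same look but smaller, 110 x 110 mm, with a raised lid hinged along the top of its back (+x) side, to the left of the drawer box, turned up to 0.2 rad; 62 mm high without the lid, 70 mm with the lid shut; loose on rubber feet, about 1.5 kg. Two creamers stand loose inside. Origin: centre of its underside, on the worktop; -x is its front, z up.
- lid_edge (a point): point on the outer (upper) face of the lid, at the middle of its free edge; axes of the lid (x from the free edge toward the hinge, z out of the outer face). The lid is a flat board 118 mm long from hinge to free edge, 110 mm wide, 8 mm thick. Raised, it slopes up from the hinge toward the robot, its outer face looking up and away from the robot, so it is shut by coming down on it from above.
- lid_hinge (a point): middle of the lid's hinge line (along the box's y), 55 mm behind the centre of lid_box and 62 mm above the worktop, on the lid's under face; axes of the lid
- lid (a joint): opening angle of the lid, rad: 0 = flat shut, up to 1.5; starts at 0.40 to 0.85. The hinge is stiff: the lid stays where it is left; pushing it down near its middle takes 1 to 3 N.
- egg_timer: kitchen timer, 61 x 60 x 52 mm, loose, near the front edge of the worktop, between the two boxes; origin: centre of its underside. Bystander.
- mug: tall floral mug, 69 x 92 x 118 mm, loose, behind the boxes; origin: on its underside. Bystander.
- creamer_out: small creamer cup, 39 mm across and 21 mm high, loose, at the front left; origin: centre of its underside. Bystander.
- sachet_out: flat coffee sachet, 34 x 66 x 9 mm, lying loose at the front right; origin: centre of its underside. Bystander.
- sachet_sugar: flat sugar sachet, 34 x 62 x 9 mm, loose in the drawer, its underside 16 mm above the worktop; stays in it.
- sachet_coffee: flat coffee sachet, 40 x 66 x 9 mm, loose in the drawer, its underside 16 mm above the worktop; stays in it.
- creamer_in_a: creamer cup, 39 mm across and 21 mm high, loose inside lid_box; stays in it.
- creamer_in_b: creamer cup, 39 mm across and 21 mm high, loose inside lid_box; stays in it.

How it is judged:
By the outcome, as a careful person would: the job done as asked, in the order asked, and still so for the second after the job is handed in, with the robot touching nothing.
It also fails if it takes over 48 s, if anything falls off the work surface, if the arm or the gripper's body presses on something with over 40 N, if the wrist force passes 120 N, or if a joint passes its speed limit or range.

## Working session

There is one attempt and no reset: what is moved stays moved. The work goes in short steps, Python scripts to look and compute and a shell command to move; the robot and the scene stay as the last step left them, time stands still between calls to the robot, and variables do not carry over. Pictures are saved under pics/ and viewed, at most 10 in all, crops included, and the job is handed in when it is done.

```bash
mkdir -p pics
cat > h.py <<'E'
from plant import *
import numpy as np, cv2
def cloud(c):
    K=np.array(c["K"]);z=c["z_map"];h,w=z.shape
    u,v=np.meshgrid(np.arange(w),np.arange(h))
    xd=(u-K[0,2])/K[0,0];yd=(v-K[1,2])/K[1,1]
    x,y=xd.copy(),yd.copy()
    for _ in range(8):
        s=1+c["k1"]*(x*x+y*y);x,y=xd/s,yd/s
    P=np.stack([x*z,y*z,z],-1)
    R=cv2.Rodrigues(np.array(c["rvec"],float))[0]
    W=(P-np.array(c["tvec"]).reshape(3))@R
    W[z<=0]=np.nan
    return W
E
python3 - <<'E'
from h import *
for n in("top","scene"):
    c=camera(n);W=cloud(c);cv2.imwrite(f"pics/{n}0.png",c["frame"]);np.save(n+"0.npy",W)
    for l in("drawer_box","drawer_front","lid_box","lid_edge","egg_timer","mug","creamer_out","sachet_out"):
        for d in look_for(n,l)[:2]:
            b=d["bbox"];p=W[int(np.clip(b[1],0,479)),int(np.clip(b[0],0,639))]
            print(n,l,round(d["conf"],2),np.round(b),np.round(p))
s=get_state();print(s["time_s"],s["tcp_pos"],s["orientation"],s["width"],s["wrist_force"])
E
```

```text
top drawer_box 0.74 [389. 216.  95. 132.] [ 605. -177.   67.]
top drawer_box 0.42 [202. 249.  67.  47.] [547. 162. 110.]
top lid_box 0.85 [205. 261.  80.  63.] [519. 152. 140.]
top lid_edge 0.62 [202. 248.  69.  47.] [549. 162. 109.]
top egg_timer 0.81 [281. 351.  31.  33.] [365.  29.  47.]
top mug 0.77 [269. 144.  46.  51.] [740.  42. 105.]
top creamer_out 0.73 [190. 350.  17.  24.] [369. 202.  18.]
top sachet_out 0.96 [434. 328.  33.  19.] [ 400. -259.    9.]
scene drawer_box 0.56 [396. 278. 127. 122.] [ 615. -178.   16.]
scene drawer_front 0.69 [376. 298.  93.  83.] [ 547. -168.   18.]
scene lid_edge 0.81 [236. 200.  70.  29.] [509. 128. 152.]
scene egg_timer 0.77 [235. 315.  34.  33.] [358.  22.  38.]
scene mug 0.87 [339. 181.  38.  52.] [741.  35.  88.]
scene creamer_out 0.66 [237. 201.  67.  32.] [510. 129. 148.]
scene creamer_out 0.51 [171. 276.  23.  15.] [369. 198.  21.]
scene sachet_out 0.69 [386. 390.  41.  36.] [ 392. -267.    7.]
scene sachet_out 0.44 [173. 277.  21.  16.] [371. 197.  20.]
0.9 [153.00261791 657.45728921 253.36781731] [ 1.14117854e-01  9.93467217e-01  6.32789299e-05 -3.02928387e-05] 85.68807680573435 [-0.46314032 -0.62651923  0.50081981]
```

View pics/top0.png

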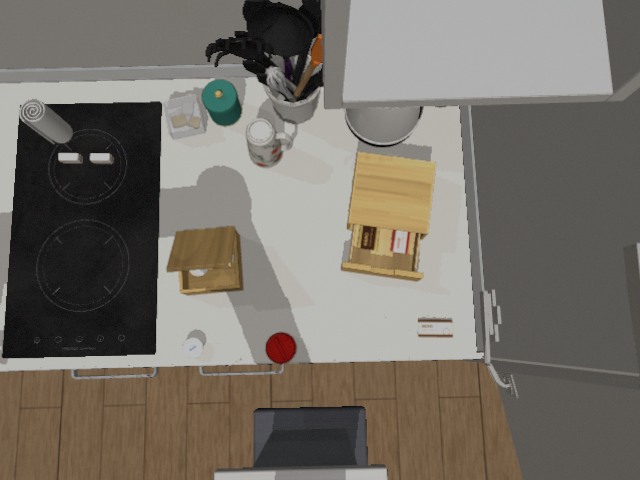

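View pics/scene0.png

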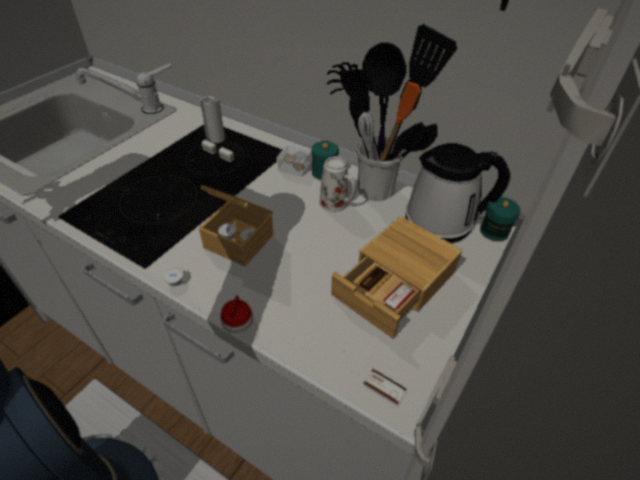

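Run:
```python
from h import *
W=np.load("top0.npy")
def fit(m,name):
    P=W[m]; r=cv2.minAreaRect(P[:,:2].astype(np.float32)); print(name,m.sum(),r,np.round(cv2.boxPoints(r)).tolist(),np.nanmedian(P[:,2]))
x,y,z=W[...,0],W[...,1],W[...,2]
reg=(x>420)&(x<720)&(y<-60)&(y>-320)
fit(reg&(z>58)&(z<80),"drawer case+front top")
fit(reg&(z>64)&(z<80)&(cv2.erode((reg&(z>64)).astype(np.uint8),np.ones((9,9)))>0),"case eroded")
fit(reg&(z>4)&(z<80),"all")
import numpy as np
# lid plane
m=(x>420)&(x<680)&(y>60)&(y<260)&(z>75)
P=W[m];c=P.mean(0);u,s,v=np.linalg.svd(P-c,full_matrices=False);n=v[2]*np.sign(v[2][2])
print("lid c",c,"n",n,"rms",s[2]/len(P)**.5,"angle",np.arccos(n[2]),"yaw",np.arctan2(n[1],n[0]))
fit(m,"lid")
fit((x>300)&(x<440)&(y>-30)&(y<80)&(z>15),"timer")
fit((x>660)&(x<820)&(y>-30)&(y<120)&(z>25),"mug")
```

```text
drawer case+front top 6033 ((609.9169311523438, -178.08712768554688), (150.19342041015625, 223.49468994140625), 80.38844299316406) [[487.0, -233.0], [708.0, -271.0], [733.0, -123.0], [512.0, -85.0]] 67.05134833681004
case eroded 7 ((655.4574584960938, -182.18429565429688), (79.07853698730469, 84.87767028808594), 14.702295303344727) [[606.0, -151.0], [628.0, -233.0], [704.0, -213.0], [683.0, -131.0]] 66.53723044347507
all 9179 ((583.6320190429688, -195.73020935058594), (230.1131134033203, 271.5550537109375), 84.67144012451172) [[438.0, -298.0], [708.0, -323.0], [730.0, -94.0], [459.0, -69.0]] 65.61631379965169
lid c [540.55631648 162.12971302 117.08445416] n [0.70611227 0.04493327 0.70667281] rms 1.6474296440572205 angle 0.7860116992261288 yaw 0.06354905636960824
lid 2332 ((543.6041259765625, 162.9426727294922), (78.94078063964844, 111.59707641601562), 3.796266555786133) [[501.0, 216.0], [508.0, 105.0], [587.0, 110.0], [579.0, 221.0]] 118.44574078225446
timer 760 ((368.5074462890625, 31.17868423461914), (56.736175537109375, 55.14455795288086), 88.76961517333984) [[340.0, 3.0], [395.0, 2.0], [397.0, 59.0], [342.0, 60.0]] 34.277440000800546
mug 2128 ((773.1998291015625, 40.060218811035156), (93.61104583740234, 140.19407653808594), 0.13119086623191833) [[726.0, 110.0], [727.0, -30.0], [820.0, -30.0], [820.0, 110.0]] 105.81406870799775
```

Top view: the open drawer's front is at about (382,271), with its box angled clockwise. The raised lid is at (203,248), the red timer at (281,348), and the mug at (265,143). The scene view agrees: the drawer front is at (370,305) and the lid at (236,198). Next I'll move over to the drawer with the fingers shutting.

```bash
python3 -c "
import plant;print([n for n in dir(plant) if n[0]!='_']);print(getattr(plant,'nose_length',None))"
python3 -m pendant '[[[40,-48,0,0.058,1],[40,-48,0,0,1],[40,-48,0,0,1],[40,-48,0,0,1],[40,-48,0,0,1]]]' 20
python3 -m pendant '[[[40,-48,0,0,1],[40,-48,0,0,1],[12,-55,0,0,1],[0,-60,0,0,1],[0,-60,0,0,1]]]'
python3 -m pendant '[[[0,-60,0,0,1],[0,-60,0,0,1],[0,-60,0,0,1],[0,-60,0,0,1],[0,-60,0,0,1]]]'
```

```text
['IKError', 'camera', 'close_job', 'get_state', 'look_for', 'nose_length']
22.0
time_s: 1.52
tcp_pos: [354.3, 415.8, 253.7]
orientation: [0.085, 0.996, 0.0, 0.0]
wrist_force: [0.2, 0.2, -0.1]
width: 0.1
grasp_force: 0.0
time_s: 2.15
tcp_pos: [445.2, 144.5, 253.6]
orientation: [0.085, 0.996, 0.0, 0.0]
wrist_force: [0.6, -0.5, 0.4]
width: -0.3
grasp_force: 0.0
time_s: 2.78
tcp_pos: [445.0, -155.4, 253.8]
orientation: [0.085, 0.996, 0.0, 0.001]
wrist_force: [0.6, 0.2, -0.3]
width: 0.2
grasp_force: 0.0
```

```bash
python3 -m pendant '[[[0,6,-55,0,1],[0,0,-55,0,1],[0,0,-55,0,1],[0,0,-39,0,1],[0,0,0,0,1]]]'
python3 -m pendant '[[[20,-3.4,0,0,1],[12,-2,0,0,1],[0,0,0,0,1]]]'
python3 - <<'E'
from h import *
c=camera("scene");cv2.imwrite("pics/s1.png",c["frame"][180:400,250:520].repeat(2,0).repeat(2,1))
W=cloud(camera("top"));x,y,z=W[...,0],W[...,1],W[...,2]
m=(x>420)&(x<740)&(y<-60)&(y>-320)&(z>58)&(z<72)
d=np.array([.985,-.17]);e=np.array([.17,.985]);P=W[m][:,:2]
a=P@d;b=P@e;print(np.percentile(a,[.3,1,99,99.7]),np.percentile(b,[.5,99.5]))
s=get_state();t=np.array(s["tcp_pos"][:2]);print("tcp a,b",t@d,t@e,s["wrist_force"],s["time_s"])
E
```

```text
time_s: 3.4
tcp_pos: [443.2, -147.2, 47.4]
orientation: [0.085, 0.996, 0.0, -0.003]
wrist_force: [-0.8, -0.1, -0.3]
width: -0.2
grasp_force: 0.0
time_s: 3.78
tcp_pos: [478.8, -153.2, 50.7]
orientation: [0.085, 0.996, -0.0, 0.002]
wrist_force: [-0.4, 1.2, 0.2]
width: 0.3
grasp_force: 0.0
[520.59727899 524.59696036 740.40291261 741.58816791] [-145.41372619    2.75482198]
tcp a,b 495.67866586721436 -69.51692396837862 [ 0.16448261  0.00533937 -0.56897854] 3.875
```

View pics/s1.png

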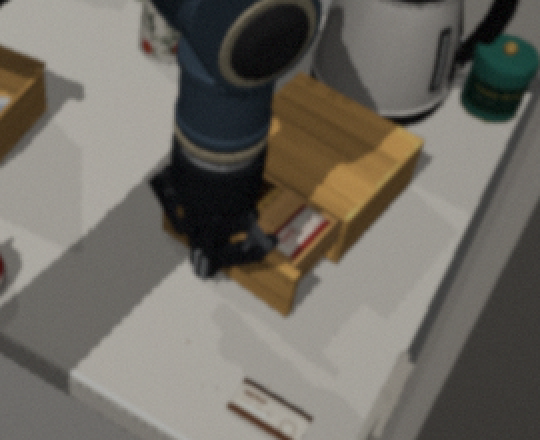

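The closed fingers stand just in front of the drawer face at about (215,265) in the crop, on its middle. Now I'll push along the drawer's axis.

```bash
python3 -m pendant '[[[9.8,-1.7,0,0,1],[9.8,-1.7,0,0,1],[9.8,-1.7,0,0,1],[9.8,-1.7,0,0,1],[9.8,-1.7,0,0,1]]]'
python3 -m pendant '[[[9.8,-1.7,0,0,1],[4.9,-0.9,0,0,1],[0,0,0,0,1]]]'
cat > d.py <<'E'
from h import *
W=cloud(camera("top"));x,y,z=W[...,0],W[...,1],W[...,2]
m=(x>420)&(x<740)&(y<-60)&(y>-320)&(z>58)&(z<72)
d=np.array([.985,-.17]);e=np.array([.17,.985]);P=W[m][:,:2]
a=P@d;b=P@e
print("front by lateral band",[ (k,round(float(np.percentile(a[(b>k)&(b<k+14)],1)),1)) for k in range(-145,0,14) if ((b>k)&(b<k+14)).sum()>20])
print("back",np.percentile(a,[99,99.7]),"sides",np.percentile(b,[.5,99.5]))
F=[];
s=get_state();t=np.array(s["tcp_pos"][:2]);print("tcp a,b",t@d,t@e,np.array(s["wrist_force"])[:2]@d,s["time_s"])
E
python3 d.py
```

```text
time_s: 4.5
tcp_pos: [526.6, -161.4, 49.2]
orientation: [0.085, 0.996, 0.0, -0.0]
wrist_force: [-0.3, 1.2, 1.2]
width: -0.1
grasp_force: 0.7
time_s: 4.88
tcp_pos: [541.4, -164.3, 49.3]
orientation: [0.085, 0.996, -0.0, 0.0]
wrist_force: [-0.3, 0.1, 0.7]
width: -0.1
grasp_force: 0.0
front by lateral band [(-145, 665.0), (-131, 669.2), (-117, 674.5), (-103, 679.4), (-89, 668.6), (-75, 687.9), (-61, 674.3), (-47, 642.3), (-33, 603.5), (-19, 574.2), (-5, 572.1)]
back [740.92590535 741.7158778 ] sides [-145.06159919    3.08307526]
tcp a,b 560.8887701878039 -69.91674384511826 0.7024823315547746 4.925
```

```bash
python3 -m pendant '[[[6.9,-1.2,0,0,1],[5.9,-1.0,0,0,1],[0,0,0,0,1]]]'
for i in 1 ; do python3 -m pendant '[[[2,-0.3,0,0,1],[0,0,0,0,1]]]' | grep -E 'tcp|force'; done
python3 -m pendant '[[[1,-0.2,0,0,1],[0,0,0,0,1]]]' | grep -E 'tcp|wrist'
python3 d.py
```

```text
time_s: 5.3
tcp_pos: [554.4, -166.4, 49.4]
orientation: [0.085, 0.996, -0.0, 0.001]
wrist_force: [-0.2, 0.8, -0.3]
width: 0.1
grasp_force: 0.0
tcp_pos: [555.7, -166.6, 49.4]
wrist_force: [-0.4, 0.3, -0.2]
grasp_force: 0.1
tcp_pos: [556.5, -166.8, 49.4]
wrist_force: [-0.2, 0.3, 1.4]
front by lateral band [(-145, 685.1), (-131, 689.7), (-117, 695.0), (-103, 699.3), (-89, 690.7), (-75, 708.9), (-61, 694.6), (-47, 665.3), (-33, 603.7), (-19, 589.3), (-5, 586.7)]
back [741.11910876 742.04589192] sides [-145.06523066    3.11848128]
tcp a,b 576.4709958164376 -69.66119384520444 -1.1392909163870384 5.85
```

```bash
python3 -m pendant '[[[2,-0.3,0,0,1],[0,0,0,0,1]]]' | grep -E 'tcp|wrist'
python3 -m pendant '[[[1,-0.2,0,0,1],[0,0,0,0,1]]]' | grep -E 'tcp|wrist'
python3 -m pendant '[[[1,-0.2,0,0,1],[0,0,0,0,1]]]' | grep -E 'tcp|wrist'
python3 d.py
```

```text
tcp_pos: [558.8, -167.1, 49.3]
wrist_force: [-0.8, 0.7, -0.0]
tcp_pos: [559.7, -167.2, 49.3]
wrist_force: [-1.1, -0.3, 0.8]
tcp_pos: [560.7, -167.4, 49.3]
wrist_force: [-0.9, 0.2, 0.1]
front by lateral band [(-145, 690.5), (-131, 695.2), (-117, 699.8), (-103, 705.0), (-89, 693.3), (-75, 715.7), (-61, 699.4), (-47, 671.3), (-33, 605.1), (-19, 595.1), (-5, 590.8)]
back [741.4186138  742.27563471] sides [-145.08397378    3.1787021 ]
tcp a,b 580.711769076196 -69.58968954306846 -1.2169790430351237 6.65
```

```bash
for k in 1; do
python3 -m pendant '[[[0.5,-0.1,0,0,1],[0,0,0,0,1]]]' | grep -E 'tcp|wrist'
python3 -m pendant '[[[0.5,-0.1,0,0,1],[0,0,0,0,1]]]' | grep -E 'tcp|wrist'
python3 -m pendant '[[[0.5,-0.1,0,0,1],[0,0,0,0,1]]]' | grep -E 'tcp|wrist'; done
python3 d.py
```

```text
tcp_pos: [561.1, -167.5, 49.3]
wrist_force: [-0.2, 0.7, 0.0]
tcp_pos: [561.6, -167.6, 49.3]
wrist_force: [-1.2, 0.8, 0.3]
tcp_pos: [562.1, -167.7, 49.3]
wrist_force: [-0.3, 0.8, 0.4]
front by lateral band [(-145, 693.3), (-131, 697.7), (-117, 701.5), (-103, 706.7), (-89, 695.3), (-75, 716.6), (-61, 702.6), (-47, 670.1), (-33, 606.3), (-19, 595.6), (-5, 592.2)]
back [741.43412004 742.20231433] sides [-145.02293048    3.19379785]
tcp a,b 582.1781841966424 -69.63643832047045 -0.9242205352400173 7.45
```

```bash
python3 -m pendant '[[[1,-0.2,0,0,1],[0,0,0,0,1]]]' | grep -E 'tcp|wrist'
python3 -m pendant '[[[0.7,-0.1,0,0,1],[0,0,0,0,1]]]' | grep -E 'tcp|wrist'
python3 -m pendant '[[[0.7,-0.1,0,0,1],[0,0,0,0,1]]]' | grep -E 'tcp|wrist'
python3 d.py
```

```text
tcp_pos: [562.5, -167.8, 49.3]
wrist_force: [-3.5, 1.2, 1.8]
tcp_pos: [562.5, -167.8, 49.2]
wrist_force: [-5.7, 2.4, 4.9]
tcp_pos: [562.5, -167.8, 49.2]
wrist_force: [-6.0, 1.3, 5.0]
front by lateral band [(-145, 695.4), (-131, 699.7), (-117, 704.5), (-103, 709.9), (-89, 702.6), (-75, 717.3), (-61, 703.9), (-47, 673.0), (-33, 607.3), (-19, 595.8), (-5, 593.0)]
back [741.40247051 742.14268888] sides [-145.04694141    3.18987797]
tcp a,b 582.6381685110462 -69.64632044947186 -7.402805421403129 8.25
```

Force rose to about 6 N with no further travel, and the box back hasn't moved. The drawer is home, so I'll back off and move over to the lid.

```bash
python3 -m pendant '[[[-10,1.7,0,0,1],[-25,4,0,0,1],[0,0,60,0,1],[0,0,60,0,1],[0,0,60,0,1]]]' | grep -E 'tcp|wrist'
python3 -m pendant '[[[3,58,10,0.11,1],[3,58,0,0.11,1],[3,58,0,0,1],[3,58,0,0,1],[3,58,0,0,1]]]' | grep -E 'tcp|wrist'
python3 d.py
python3 - <<'E'
from h import *
W=cloud(camera("scene"));x,y,z=W[...,0],W[...,1],W[...,2]
m=(x>420)&(x<680)&(y>60)&(y<240)&(z>80)&(z<165)
P=W[m];print(len(P),P.min(0),P.max(0))
s=get_state();print(s["tcp_pos"],s["time_s"])
E
```

```text
tcp_pos: [529.7, -162.8, 231.4]
wrist_force: [1.6, 0.9, -0.0]
tcp_pos: [545.0, 129.3, 239.8]
wrist_force: [1.0, -0.4, 0.4]
front by lateral band [(-145, 593.4), (-131, 593.0), (-117, 593.3), (-103, 594.1), (-89, 603.1), (-75, 603.0), (-61, 597.3), (-47, 592.6), (-33, 592.5), (-19, 592.7), (-5, 592.8)]
back [740.34177163 741.55024937] sides [-145.48519121    2.71057794]
tcp a,b 512.5058863479165 230.40967615657303 -1.6865876279109973 9.55
435 [500.54746217 104.37801315  80.07052198] [582.55232147 215.95952532 153.7689209 ]
[544.30963322 136.21189785 239.20765563] 9.6
```

Drawer front at 592–594 all across, box unmoved: shut. Next the lid, following its arc.

```bash
python3 -m pendant '[[[-2,26,-30,0,1],[-2,0,-35,0,1],[0,0,-10,0,1],[0,0,0,0,1]]]' | grep -E 'tcp|wrist|orient'
python3 -m pendant '[[[-2,0,-8,0,1],[-3,0,-6,0,1],[-5,0,-6,0,1],[-5,0,-6,0,1],[0,0,0,0,1]]]' | grep -E 'tcp|wrist'
```

```text
tcp_pos: [540.9, 152.8, 164.4]
orientation: [-0.024, 1.0, -0.0, 0.0]
wrist_force: [0.2, 1.3, 0.4]
tcp_pos: [524.5, 153.5, 137.7]
wrist_force: [0.5, -0.0, -0.6]
```

```bash
python3 -m pendant '[[[-4,2,-6,0,1],[-3,2,-7,0,1],[-3,1,-7,0,1],[-2,0,-7,0,1],[0,0,0,0,1]]]' | grep -E 'tcp|wrist'
python3 -m pendant '[[[-2,0,-6,0,1],[-1,0,-6,0,1],[0,0,0,0,1]]]' | grep -E 'tcp|wrist'
python3 - <<'E'
from h import *
c=camera("scene");cv2.imwrite("pics/s2.png",c["frame"][130:330,130:390].repeat(3,0).repeat(3,1))
E
```

```text
tcp_pos: [512.7, 158.7, 110.5]
wrist_force: [-0.0, 0.3, 0.1]
tcp_pos: [510.0, 158.5, 98.7]
wrist_force: [0.5, -0.1, 0.1]
```

View pics/s2.png

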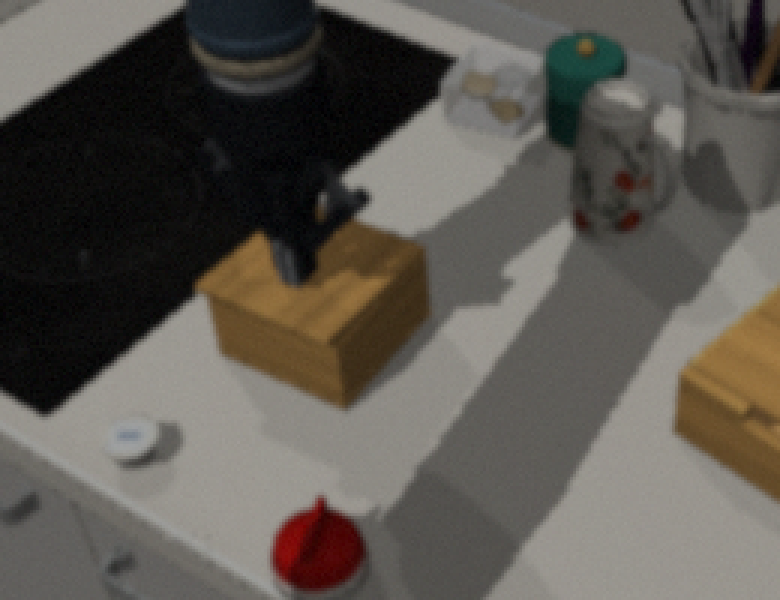

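The lid is nearly flat, with the fingertips on it at about (295,270) in the crop. I'll press the last few millimetres until the force rises.

```bash
python3 -m pendant '[[[0,0,-3,0,1],[0,0,0,0,1]]]' | grep -E 'tcp|wrist'
python3 -m pendant '[[[0,0,-2,0,1],[0,0,0,0,1]]]' | grep -E 'tcp|wrist'
python3 -m pendant '[[[0,0,-1.5,0,1],[0,0,0,0,1]]]' | grep -E 'tcp|wrist'
```

```text
tcp_pos: [510.4, 158.5, 96.2]
wrist_force: [-0.9, 0.6, 0.4]
tcp_pos: [510.4, 158.5, 94.2]
wrist_force: [-0.0, -1.2, 0.1]
tcp_pos: [510.5, 158.5, 92.7]
wrist_force: [0.0, 0.3, 0.5]
```

```bash
python3 -m pendant '[[[0,0,-1,0,1],[0,0,0,0,1]]]' | grep -E 'tcp|wrist'
python3 -m pendant '[[[0,0,-1,0,1],[0,0,0,0,1]]]' | grep -E 'tcp|wrist'
python3 -m pendant '[[[0,0,-1,0,1],[0,0,0,0,1]]]' | grep -E 'tcp|wrist'
```

```text
tcp_pos: [510.5, 158.5, 92.1]
wrist_force: [-1.7, 0.1, 3.8]
tcp_pos: [510.5, 158.5, 91.9]
wrist_force: [-3.7, -1.3, 11.1]
tcp_pos: [510.5, 158.6, 91.8]
wrist_force: [-6.3, -2.5, 19.0]
```

```bash
python3 -m pendant '[[[0,0,10,0,1],[0,0,50,0,1],[0,0,60,0,1],[-20,50,30,0,1],[-20,60,0,0,1]]]' | grep -E 'tcp|wrist'
python3 -m pendant '[[[-30,55,0,0,1],[-30,55,0,0,1],[-30,55,0,0,1],[0,0,0,0,1],[0,0,0,0,1]]]' | grep -E 'tcp|wrist|time'
python3 d.py
python3 - <<'E'
from h import *
c=camera("top");cv2.imwrite("pics/t3.png",c["frame"])
W=cloud(c);W0=np.load("top0.npy")
def q(W,m): 
    return W[m]
x,y,z=W[...,0],W[...,1],W[...,2]
m=(x>440)&(x<620)&(y>80)&(y<240)&(z>55)&(z<90);P=W[m];r=cv2.minAreaRect(P[:,:2].astype(np.float32));print("lid top",len(P),r)
A=np.c_[P[:,:2]-P[:,:2].mean(0),np.ones(len(P))];k=np.linalg.lstsq(A,P[:,2],rcond=None)[0];print("slopes,z",k)
for V in(W0,W):
    X,Y,Z=V[...,0],V[...,1],V[...,2]
    for n,b,h in(("timer",(300,440,-30,80),20),("mug",(660,790,-20,100),90),("creamer",(340,400,170,235),10),("sachet",(370,440,-310,-210),5)):
        m=(X>b[0])&(X<b[1])&(Y>b[2])&(Y<b[3])&(Z>h)&(Z<130);print(n,np.round(V[m].mean(0),1),end=" ")
    print()
E
```

```text
tcp_pos: [472.4, 268.7, 243.3]
wrist_force: [0.6, 0.5, -0.9]
time_s: 14.52
tcp_pos: [381.1, 432.0, 239.5]
wrist_force: [0.4, -0.5, 0.5]
front by lateral band [(-145, 593.2), (-131, 592.8), (-117, 592.9), (-103, 593.4), (-89, 603.5), (-75, 603.0), (-61, 599.5), (-47, 593.2), (-33, 592.7), (-19, 592.8), (-5, 592.6)]
back [740.04180771 741.52586603] sides [-145.54556545    2.78287283]
tcp a,b 302.75543906137716 489.63732917552755 0.572144411601933 14.575
lid top 3984 ((531.035400390625, 162.03379821777344), (126.30716705322266, 112.40914154052734), 3.607296943664551)
slopes,z [-4.37905404e-03  3.68731612e-03  6.71368061e+01]
timer [368.9  30.3  34.8] mug [757.   53.8 107.3] creamer [372.8 198.1  18. ] sachet [ 398.  -262.4    7.2] 
timer [368.7  30.5  34.8] mug [756.9  53.6 107.4] creamer [372.8 198.1  18.2] sachet [ 398.6 -260.3    7.1]
```

View pics/t3.png

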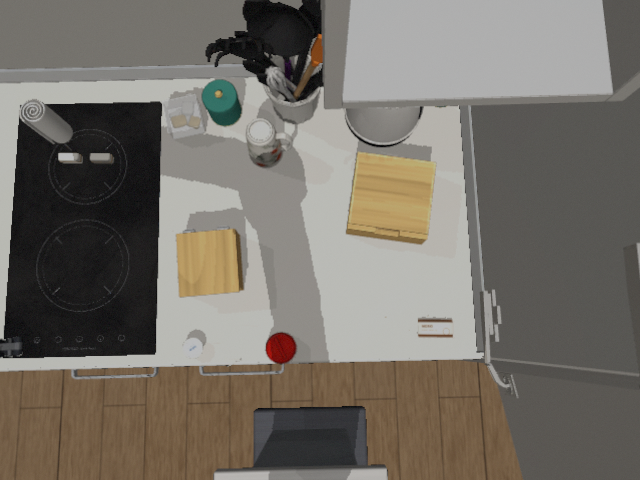

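The picture shows the lid flat at (208,262) and the drawer shut at (390,200). The bystanders haven't moved, and the hand is clear at the left.

```bash
python3 -c "from plant import *;print(close_job())"
```

```text
the job is handed in; nothing more can be done
None
```

The drawer is fully home and the lid lies flat, in that order; neither box was shoved out of place, the bystanders are where they were, the hand is clear, and the job was handed in at about 15 s.

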